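# Test a safety edge along its whole length

### The job

Test the machine safety edge lying on the bench: with closed fingers press its yellow and black sprung bar down lightly at the very end beside the round grey tin, slide along the bar to the very end beside the solder spool without letting the bar come up on the way, then lift off. Do not press hard against the stop, do not shift or lift the safety edge, and leave the tin, the spool, the screwdriver and the wood offcut where they are.

Things in the scene. Friction and masses are not known exactly. Their poses are not given: they have to be found in the camera images.
- safety_edge: the safety edge: a low aluminium channel, 46 mm wide (x), 260 mm long (y), side walls 34 mm high, black end caps 36 mm high and 13 mm long; about 2.5 kg, standing loose on the bench. Origin: centre of its underside; z up, y along its length. A yellow and black striped bar, 24 mm wide (x) and 220 mm long (y), stands in it; the bar's flat top (edges rounded 6 mm) is 50 mm above the bench when up
- trip_bar (a joint): how far the striped bar is pressed down, in m: 0 up, 0.010 at its stop. The bar stays level wherever it is pressed; springs bring it back up. About 1.2 N starts it moving, then 0.5 N more for each mm. It counts as pressed from 0.001 on
- bar_end_a (a point): middle of the top edge of the bar's end on the safety edge's +y side; goes down with the bar
- bar_end_b (a point): middle of the top edge of the bar's end on the safety edge's -y side; goes down with the bar
- tin: loose round pale grey tin with its lid on, 84 mm across, 52 mm high, standing on the bench on the far side of the safety edge, beside one end of the bar: the starting end. Origin: centre of its underside
- spool: loose black spool of grey solder, 54 mm across, 39 mm high, standing on the bench on the far side of the safety edge, beside the other end of the bar: the finishing end. The tin and the spool may stand either way round. Origin: centre of its underside
- screwdriver: loose screwdriver with a red handle, 209 mm long, lying to the left of the work. Leave it alone. Origin: centre of its underside
- offcut: loose block of brown wood, 56 x 130 x 44 mm, near the robot's side of the bench. Leave it alone. Origin: centre of its underside
Mind the look-alikes: they are no part of the job. There is more than one size of the tin; the one meant has the size given above.

How it is judged:
On the way, in this order (a step that is already met when the one before it is completed fails the run):
1. the fingers press the bar down within 35 mm of its end beside the grey tin (value of joint trip_bar above 0.001 m and contact force between the fingers and safety_edge above 0.5 N and x of the grasp point in the frame of safety_edge between -0.03 and 0.03 m and ((y of tin in the frame of safety_edge above 0 m and y of the grasp point in the frame of safety_edge above 0.075 m) or (y of tin in the frame of safety_edge below 0 m and y of the grasp point in the frame of safety_edge below -0.075 m))), for 0.05 s.
2. the fingers press the bar down in its middle (value of joint trip_bar above 0.001 m and contact force between the fingers and safety_edge above 0.5 N and x of the grasp point in the frame of safety_edge between -0.03 and 0.03 m and y of the grasp point in the frame of safety_edge between -0.03 and 0.03 m), for 0.05 s.
3. the fingers press the bar down within 35 mm of its end beside the spool (value of joint trip_bar above 0.001 m and contact force between the fingers and safety_edge above 0.5 N and x of the grasp point in the frame of safety_edge between -0.03 and 0.03 m and ((y of tin in the frame of safety_edge above 0 m and y of the grasp point in the frame of safety_edge below -0.075 m) or (y of tin in the frame of safety_edge below 0 m and y of the grasp point in the frame of safety_edge above 0.075 m))), for 0.05 s.
At the end, for the whole second after the job is handed in: the bar is up again (pressed by less than 0.7 mm) and the safety edge stands flat and still; it, the tin, the spool, the screwdriver and the offcut are within 12 mm of where they began (value of joint trip_bar below 0.0007 m and distance of each of safety_edge, tin, spool, screwdriver, offcut from where it was at the start of the episode below 0.012 m and angle between safety_edge's own z axis and vertical below 0.05 rad and linear speed of safety_edge below 0.02 m/s); the robot touches nothing.
It fails at once if the bar was let up (less than 0.7 mm) with the fingers low over its middle 120 mm (value of joint trip_bar below 0.0007 m and y of the grasp point in the frame of safety_edge between -0.06 and 0.06 m and x of the grasp point in the frame of safety_edge between -0.03 and 0.03 m and z of the grasp point in the frame of safety_edge below 0.085 m).
It fails at once if the fingers pushed on the safety edge with more than 20 N (contact force between the fingers and safety_edge above 20 N).
It fails at once if the safety edge was shifted or lifted by more than 12 mm (distance of safety_edge from where it was at the start of the episode above 0.012 m).
It fails at once if the grey tin, spool, screwdriver or offcut was moved by more than 12 mm (distance of any of tin, spool, screwdriver, offcut from where it was at the start of the episode above 0.012 m).
It also fails if it takes over 42 s, if anything falls off the work surface, if the arm or the gripper's body presses on something with over 40 N, if the wrist force passes 120 N, or if a joint passes its speed limit or range.

### The arm

A 6-joint arm with a two-finger parallel gripper is mounted at the origin on a cart in front of the work surface, level with it; the furniture and walls round the work are solid. World frame = base frame: x ahead of the robot, y to its left, z up, the work surface at z = 0. Lengths are in m, angles in rad, forces in N, time in s.
With the tool pointing down it reaches from about 0.25 to 0.775 m from the base axis. Payload 4 kg.
Tool frame: the origin (TCP) lies between the finger pads; the fingertips stand r.finger_overhang ahead of it and the grasp point (between the pads) lies 5 mm behind it (r.finger_overhang is the distance from the TCP to the fingertips, in m); z points along the fingers, y is the line along which they close (so a half turn about z gives the same grasp; the last joint's range is limited). The gripper opens to 94 mm and grips with 3 to 60 N. Pads are 16 mm wide; open, the fingers measure 119 mm over their backs; the gripper's body (75 mm by 177 mm) begins 78 mm behind the grasp point.
Start: joints at [1.061, 0.087, 1.371, -0, 1.684, -0.103], TCP at [0.218, 0.505, 0.22] pointing down, gripper open.
Joint ranges: [-3.1, 3.1], [-0.76, 2.03], [0.27, 2.55], [-1.08, 4.22], [0.17, 2.65], [-2.57, 2.57]. Speed limits (rad/s): [2.79, 2.79, 3.14, 3.14, 3.14, 3.14].

### API

Orientations are given as a rotation vector (axis times angle).
In Python, from rig import r gives the robot as it stands.
- The arm moves only by the tool jog_arm, never from a script. Its argument "series" is a list of rows, each a list of 3 entries, a list of its own where there are three numbers: the gripper command: -1 is shut, 1 is fully open, values between are in proportion, then the shift along the tool's x, y, z in m, then the turn about the tool's z in degrees. A call has 1 to 12 rows; each row shifts and turns the commanded pose from where the row before left it, along the tool's axes as they then stand; what a row does not reach is not made up. A row lasts 1/12 s, in which the tool goes at most 41.7 mm and 7.16 degrees, less where a joint would pass 70% of its speed; a pose out of reach is approached as far as the arm can. A call with a gripper value outside its range is refused whole. The fingers move at their own pace and stop on an object; "force" is the grip in N (left out, the last holds). Time passes only in rows, so rows that do not move let the fingers close. It gives the time, the measured TCP pose, the force, the opening and the grip force at its end, in the units of the state.
- r.read_state(): the state, without advancing time (a new reading comes with each control period).
- r.read_camera(name): name is "scene" or "top" or "wrist"; returns the picture (400x640x3 uint8, blue, green, red); there is no depth.
- r.camera_model(name): a dict with "intrinsics" (3x3 intrinsics, pixels), "R" (3x3) and "t" (3): a world point X has camera coordinates R X + t; the wrist camera has in their place "hand_eye" (4x4, takes a point from camera to tool coordinates, whose origin is the TCP and whose axes are the flange's). Camera axes: x right, y down, z forward; pixel columns grow to the right and rows downward; lengths in m; the calibration is good to about 2 mm. A picture is of the moment at which its call begins: read the wrist's pose just before it. camera_model takes no time and is no camera call.
- r.sign_off(): hands the job in; it is judged then, once.
Trained networks look in the newest picture that a camera, given by its name, has taken for a name from the list of things; names that differ only in an ending like _2 or _b are one class to them, and where a whole thing is asked for, a point or a joint stands for the part that bears it (a point fixed in the world has none). Each returns a list of dicts, best first, with "score" (0 to 1); they miss things now and then, are a little off and sometimes report something else, mostly with a low value. They report only what shows in the picture. A call takes as long as a camera call. They do not tell look-alikes from the thing itself.
- r.find_in(camera, target): "rect" ([left, top, right, bottom] in pixels, round what is visible of it).
- r.masks_of(camera, target): "region" (400x640 bool, what is visible of it) and "rect" ([left, top, right, bottom] in pixels, round what is visible of it).
The state is a dict: "t": time; "joint_positions": joint angles; "joint_vel": joint speeds; "tau": joint torques, N m; "ee_pos": TCP position; "orientation": TCP orientation; "ft_force": force on the tool from outside, world axes, zero at the start; "torque": the same for the moment, N m; "opening": finger opening in m; "grip_force": force on a finger pad.
Only numpy, scipy, OpenCV 4.12 (cv2) and the standard library are available. Lean on these libraries where they do the work, as an engineer would, in place of code of your own. Each camera call takes 0.05 s, during which the arm holds its last target. There are 200 camera calls.

## Working session

There is one attempt and no reset: what is moved stays moved. The work goes in short steps, Python scripts to look and compute and a tool call to move; the robot and the scene stay as the last step left them, time stands still between calls to the robot, and variables do not carry over. Pictures are saved under pics/ and viewed, at most 10 in all, crops included, and the job is handed in when it is done.

Besides the shell and the picture viewer there is one more tool, called after "Request:" as name(argument=value, ...) on one line, values as JSON. jog_arm: Moves the arm, as the interface text tells. Its arguments: {"type":"object","properties":{"series":{"type":"array"},"force":{"type":"number"}},"required":["series"]}

```bash
mkdir -p pics
python3 - <<'E'
from rig import r
import cv2
s=r.read_state();print(s);print(r.finger_overhang)
for c in("top","scene"):
    im=r.read_camera(c);cv2.imwrite(f"pics/{c}1.png",im)
    for n in("safety_edge","tin","spool","trip_bar","screwdriver","offcut"):
        print(c,n,[(d["rect"],round(d["score"],2)) for d in r.find_in(c,n)][:4])
    print(r.camera_model(c))
E
```

```text
{'t': 0.0, 'joint_positions': array([ 1.06088356e+00,  8.79166969e-02,  1.37224467e+00, -2.61393737e-05,
        1.68355111e+00, -1.03108379e-01]), 'joint_vel': array([3.91369652e-04, 1.68024742e-03, 9.05519177e-04, 7.97005270e-05,
       2.05457331e-03, 6.69117283e-05]), 'tau': array([-2.21529745e-04, -3.40200198e+01, -3.02417421e+01,  7.17647793e-02,
        3.32320004e-02, -1.52862804e-04]), 'ee_pos': array([0.21739063, 0.50466385, 0.21832991]), 'orientation': array([-0.63448968, -3.07622402,  0.00318631]), 'ft_force': array([ 0.24481521, -0.85343721,  1.21446235]), 'torque': array([ 0.03368803, -0.02985139, -0.04660813]), 'grip_force': 0.0, 'opening': 0.09398043855241542}
0.014
top safety_edge [([289.3, 176.2, 392.0, 203.1], 0.87)]
top tin [([361.5, 133.6, 398.9, 171.8], 0.95), ([326.6, 238.3, 378.3, 287.8], 0.74)]
top spool [([292.1, 137.0, 318.9, 166.5], 0.61)]
top trip_bar [([297.8, 181.1, 387.0, 196.8], 0.84)]
top screwdriver [([194.0, 171.3, 267.3, 190.1], 0.93)]
top offcut [([388.4, 276.0, 448.3, 306.1], 0.67), ([298.9, 181.2, 387.8, 196.2], 0.41)]
{'intrinsics': array([[39
[... 418 characters left out ...]
[391.0, 192.5, 430.3, 230.0], 0.82), ([284.8, 236.1, 345.2, 298.6], 0.81)]
scene spool [([336.3, 168.2, 356.4, 193.3], 0.65), ([316.1, 188.1, 398.7, 238.7], 0.27)]
scene trip_bar [([318.6, 186.2, 399.1, 242.6], 0.88)]
scene screwdriver [([251.5, 153.6, 303.9, 184.2], 0.75)]
scene offcut [([334.4, 312.3, 407.8, 372.3], 0.85)]
{'intrinsics': array([[373.7381078 ,   0.        , 320.40079474],
       [  0.        , 373.7381078 , 202.96991696],
       [  0.        ,   0.        ,   1.        ]]), 'R': array([[ 0.62716804, -0.77877198,  0.01320808],
       [-0.56402575, -0.46579077, -0.68184596],
       [ 0.53715473,  0.42018229, -0.73137654]]), 't': array([-0.31830112,  0.35285561,  0.64377009])}
```

```bash
cat > h.py <<'E'
import numpy as np,cv2
from rig import r
def ray(c,px,z,m=None):
    m=m or r.camera_model(c);R,t=np.array(m["R"]),np.array(m["t"])
    o=-R.T@t;d=R.T@np.linalg.inv(m["intrinsics"])@np.array([px[0],px[1],1.])
    return o+d*(z-o[2])/d[2]
E
python3 - <<'E'
from h import *
for c in("top","scene"):
    im=r.read_camera(c)
    x0,y0=(180,110) if c=="top" else (230,140)
    cv2.imwrite(f"pics/{c}2.png",cv2.resize(im[y0:y0+200,x0:x0+270],None,fx=2.9,fy=2.9,interpolation=cv2.INTER_CUBIC))
    d=r.masks_of(c,"trip_bar")[0]
    print(c,d["rect"],d["score"])
    ys,xs=np.nonzero(d["region"])
    P=np.array([ray(c,p,.05)[:2] for p in zip(xs,ys)],dtype=np.float32)
    print("bar",cv2.minAreaRect(P),P.mean(0))
    for n,z in(("tin",.052),("spool",.039)):
        for d in r.find_in(c,n)[:2]:
            b=d["rect"];m=(b[1]+b[3])/2
            print(n,ray(c,((b[0]+b[2])/2,m),z/2),np.linalg.norm(ray(c,(b[0],m),z/2)-ray(c,(b[2],m),z/2)))
E
```

```text
top [296.3, 178.9, 387.7, 197.7] 0.55
bar ((0.5730581283569336, -0.0492541566491127), (0.027912309393286705, 0.21699509024620056), 1.7201257944107056) [ 0.5728715  -0.04851276]
tin [ 0.68370428 -0.14624925  0.026     ] 0.09839478283960296
tin [ 0.39564247 -0.0824519   0.026     ] 0.12611965015496887
spool [ 0.57945074 -0.05095601  0.0195    ] 0.2248489163447155
spool [0.66884687 0.04612381 0.0195    ] 0.06626955608637793
scene [316.7, 189.4, 399.2, 242.8] 0.85
bar ((0.568981945514679, -0.05575037747621536), (0.039477284997701645, 0.221319779753685), 1.7185125350952148) [ 0.5689688  -0.06155616]
tin [ 0.40210229 -0.07164206  0.026     ] 0.14010910145610808
tin [ 0.68544231 -0.14863146  0.026     ] 0.10128801509269456
spool [0.66950027 0.04005352 0.0195    ] 0.0633495718267214
spool [ 0.68790442 -0.14139181  0.0195    ] 0.09191527934010717
```

View pics/top2.png

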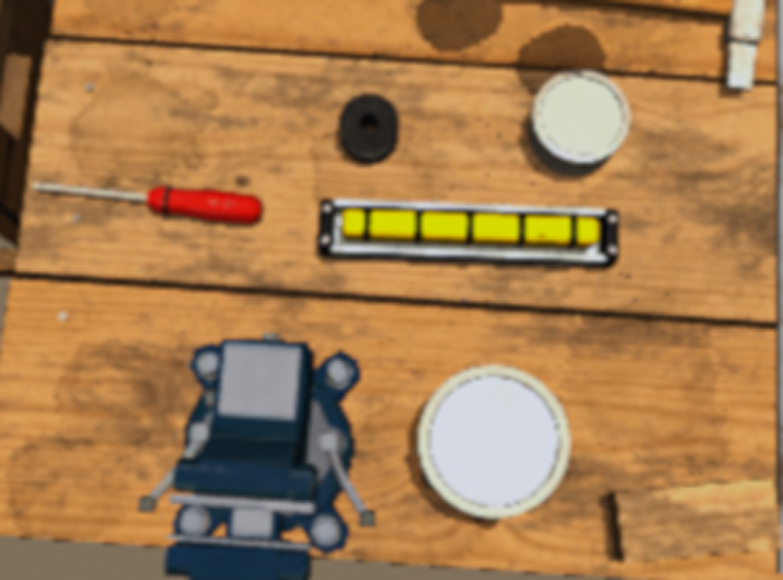

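View pics/scene2.png

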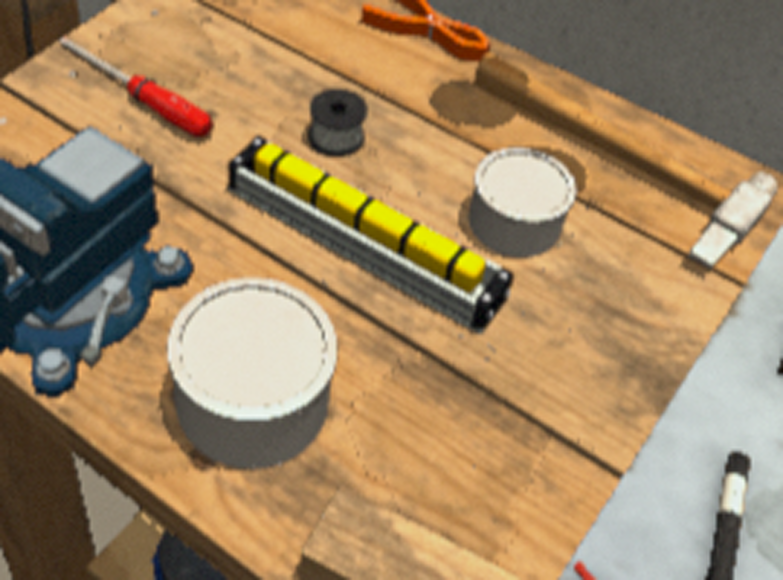

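The top view shows the small tin at crop (580,118), beside the bar's −y end. The spool is at crop (368,128), beside the +y end, and the bar lies between crop (342,222) and (600,232). The large tin at crop (494,440) is the look-alike. I'll move to above the bar, turning the tool so its y runs along the bar.

Request:
jog_arm(series=[[-1,[0,0,0],-6.25],[-1,[0,0,0],-6.25],[-1,[0,0,0],-6.25],[-1,[0,0,0],-6.25],[-1,[-0.019,-0.031,0],0],[-1,[-0.019,-0.031,0],0],[-1,[-0.019,-0.031,0],0],[-1,[-0.019,-0.031,0],0],[-1,[-0.019,-0.031,0],0],[-1,[-0.019,-0.031,0],0],[-1,[-0.019,-0.031,0],0],[-1,[-0.019,-0.031,0],0]], force=20)

```text
t: 2.1
ee_pos: [0.3775, 0.2602, 0.2197]
orientation: [-0.047, 3.141, 0.001]
ft_force: [0.7, -0.1, -0.3]
opening: 0.0175
grip_force: 0.0
```

Request:
jog_arm(series=[[-1,[-0.019,-0.031,0],0],[-1,[-0.019,-0.031,0],0],[-1,[-0.019,-0.031,0],0],[-1,[-0.019,-0.031,0],0],[-1,[-0.019,-0.031,0],0],[-1,[-0.019,-0.031,0],0],[-1,[-0.019,-0.031,0],0],[-1,[-0.019,-0.031,0],0],[-1,[-0.019,-0.031,0],0],[-1,[-0.019,-0.031,0],0],[-1,[0,0,0],0],[-1,[0,0,0],0]])

```text
t: 3.1
ee_pos: [0.5763, -0.044, 0.2185]
orientation: [0.042, -3.14, -0.001]
ft_force: [-0.2, 0.5, -0.0]
opening: 0.0005
grip_force: 0.0
```

```bash
cat >> h.py <<'E'
from scipy.spatial.transform import Rotation as Ro
def wrist():
    s=r.read_state();T=np.eye(4);T[:3,:3]=Ro.from_rotvec(s["orientation"]).as_matrix();T[:3,3]=s["ee_pos"]
    im=r.read_camera("wrist");m=r.camera_model("wrist");C=np.linalg.inv(T@np.array(m["hand_eye"]))
    return s,im,{"intrinsics":m["intrinsics"],"R":C[:3,:3],"t":C[:3,3]},T
def yellow(im):
    h=cv2.cvtColor(im,cv2.COLOR_BGR2HSV);return cv2.inRange(h,(22,150,120),(35,255,255))
E
python3 - <<'E'
from h import *
s,im,m,T=wrist();cv2.imwrite("pics/w1.png",im)
print(s["t"],s["ee_pos"],T[:3,:3].round(4),s["opening"],s["ft_force"])
ys,xs=np.nonzero(yellow(im));P=np.array([ray("",p,.05,m)[:2] for p in zip(xs,ys)],dtype=np.float32)
print(len(P),cv2.minAreaRect(P),P.min(0),P.max(0))
im=r.read_camera("top");ys,xs=np.nonzero(yellow(im));P=np.array([ray("top",p,.05)[:2] for p in zip(xs,ys)],dtype=np.float32)
print(len(P),cv2.minAreaRect(P))
E
```

```text
3.1 [ 0.57628581 -0.04403422  0.21851247] [[-9.996e-01 -2.650e-02 -1.700e-03]
 [-2.650e-02  9.996e-01  7.000e-04]
 [ 1.700e-03  7.000e-04 -1.000e+00]] 0.0005400425723869406 [-0.16888012  0.52093209 -0.00423756]
2925 ((0.5788140296936035, -0.04973798245191574), (0.023085901513695717, 0.21500270068645477), 1.534440040588379) [ 0.56452453 -0.1572846 ] [0.59316045 0.0578692 ]
1120 ((0.6643980741500854, -0.19154304265975952), (1.2690027952194214, 0.32368436455726624), 72.09651947021484)
```

View pics/w1.png

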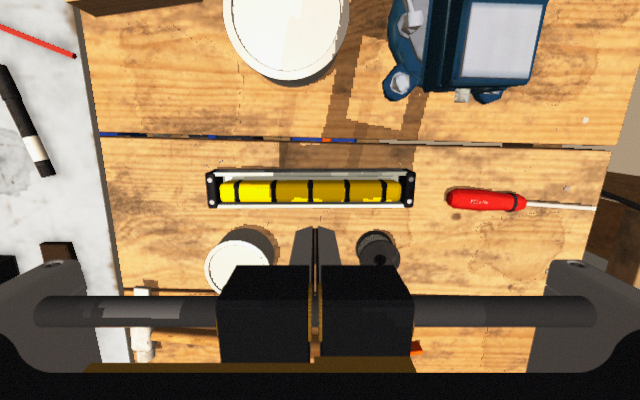

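The wrist view shows the bar from (220,190) to (402,190), with the tin at (240,265) and the spool at (378,250). Its yaw matches the tool's. I'll move above the tin end and descend.

Request:
jog_arm(series=[[-1,[0,-0.034,0],0],[-1,[0,-0.034,0],0],[-1,[0,-0.033,0],0],[-1,[0,0,0.03],0],[-1,[0,0,0.03],0],[-1,[0,0,0.03],0],[-1,[0,0,0.03],0],[-1,[0,0,0.02],0],[-1,[0,0,0.004],0],[-1,[0,0,0],0],[-1,[0,0,0],0]])

```text
t: 4.12
ee_pos: [0.5797, -0.1427, 0.0772]
orientation: [-0.049, 3.139, -0.001]
ft_force: [0.5, 0.2, 0.7]
opening: 0.0004
grip_force: 0.0
```

Run:
```python
from h import *
s,im,m,T=wrist()
print(s["t"],s["ee_pos"],T[:3,:3].round(4),s["ft_force"])
sc=r.read_camera("scene")
a=cv2.resize(im,(640,400))
M=r.camera_model("scene")
tip=T[:3,3]+T[:3,2]*.014
p=np.array(M["intrinsics"])@(np.array(M["R"])@tip+M["t"]);p=p[:2]/p[2];print("tip px",p)
b=cv2.resize(sc[180:280,320:460],None,fx=5,fy=5,interpolation=cv2.INTER_CUBIC)
cv2.imwrite("pics/s3.png",b);cv2.imwrite("pics/w3.png",im)
q=np.array(m["intrinsics"])@(m["R"]@tip+m["t"]);print("tip in wrist",q[:2]/q[2])
ys,xs=np.nonzero(yellow(im));P=np.array([ray("",p,.05,m)[:2] for p in zip(xs,ys)],dtype=np.float32)
print(len(P),cv2.minAreaRect(P))
```

```text
4.1167 [ 0.57967517 -0.1427009   0.07718489] [[-9.995e-01 -3.100e-02  2.300e-03]
 [-3.100e-02  9.995e-01 -6.000e-04]
 [-2.200e-03 -6.000e-04 -1.000e+00]] [0.53684116 0.15910064 0.65502029]
tip px [389.62248012 224.66204448]
tip in wrist [314.73134826 238.15660302]
7304 ((0.5758070945739746, -0.05128466337919235), (0.02775927633047104, 0.2140687257051468), 1.8154537677764893)
```

View pics/s3.png

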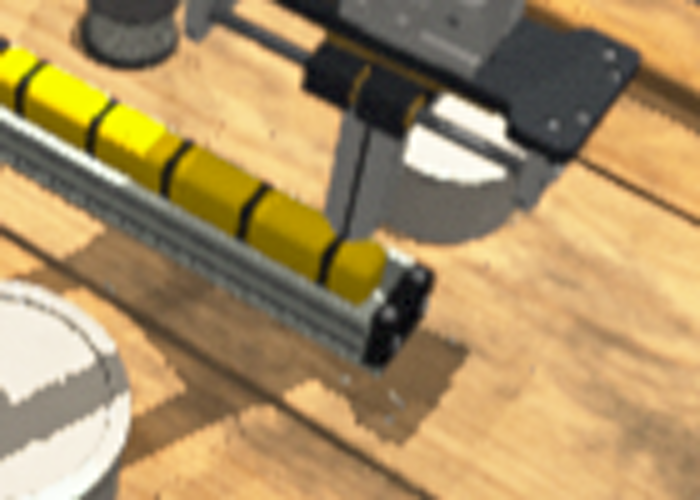

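View pics/w3.png

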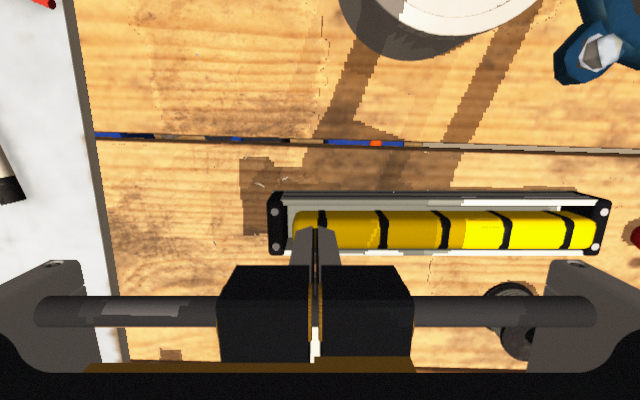

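The scene shows the fingertips over the last yellow segment beside the tin, about 13 mm above it. Now I'll press gently.

Request:
jog_arm(series=[[-1,[0,0,0.004],0],[-1,[0,0,0.004],0],[-1,[0,0,0.003],0],[-1,[0,0,0.002],0],[-1,[0,0,0.001],0],[-1,[0,0,0.001],0],[-1,[0,0,0],0],[-1,[0,0,0],0],[-1,[0,0,0],0]])

```text
t: 4.97
ee_pos: [0.579, -0.1435, 0.0608]
orientation: [-0.046, 3.141, -0.0]
ft_force: [0.1, 0.1, 2.0]
opening: 0.0004
grip_force: 1.3
```

Request:
jog_arm(series=[[-1,[0,0,0.001],0],[-1,[0,0,0.001],0],[-1,[0,0,0],0],[-1,[0,0,0],0]])

```text
t: 5.3
ee_pos: [0.579, -0.1435, 0.0586]
orientation: [-0.046, 3.141, -0.0]
ft_force: [-0.7, 0.9, 3.9]
opening: 0.0005
grip_force: 1.8
```

Run:
```python
from h import *
for i in range(5):
    s,im,m,T=wrist();print(s["ee_pos"],s["ft_force"])
sc=r.read_camera("scene")
cv2.imwrite("pics/s4.png",cv2.resize(sc[180:280,320:460],None,fx=5,fy=5,interpolation=cv2.INTER_CUBIC))
print(T[:3,:3].round(4))
```

```text
[ 0.57901965 -0.14353221  0.05864946] [-0.74028553  0.87410831  3.93586743]
[ 0.5790092  -0.14352994  0.05864757] [-1.26463075  0.07931668  3.02398453]
[ 0.57899826 -0.14355862  0.05862065] [-0.26920233 -0.34392272  2.78330913]
[ 0.57901205 -0.14352881  0.05862279] [-0.33561089  0.31731003  4.04087722]
[ 0.57901902 -0.1435143   0.05861398] [-0.81975309 -0.91250391  3.47190501]
[[-9.996e-01 -2.960e-02  3.000e-04]
 [-2.960e-02  9.996e-01 -1.000e-04]
 [-3.000e-04 -1.000e-04 -1.000e+00]]
```

View pics/s4.png

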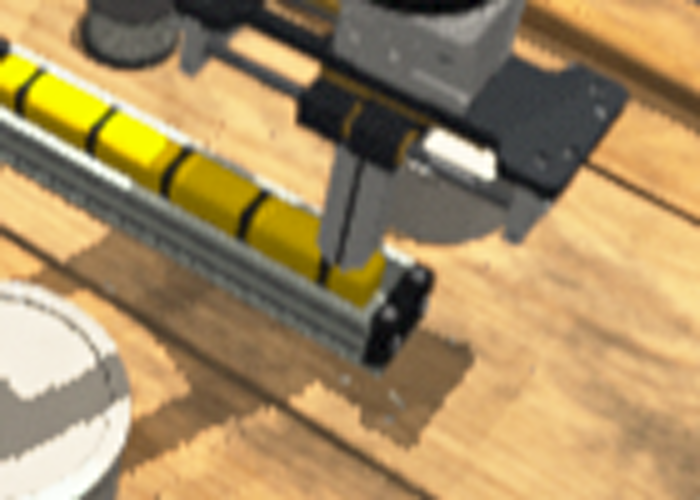

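The fingers sit on the end segment at about 3.5 N, which is roughly 4.5 mm pressed. Sliding now.

Request:
jog_arm(series=[[-1,[0,0.002,0],0],[-1,[0,0.004,0],0],[-1,[0,0.005,0],0],[-1,[0,0.005,0],0],[-1,[0,0.005,0],0],[-1,[0,0.005,0],0],[-1,[0,0.005,0],0],[-1,[0,0.005,0],0],[-1,[0,0.005,0],0],[-1,[0,0.005,0],0],[-1,[0,0.004,0],0],[-1,[0,0.002,0],0]])

```text
t: 6.6
ee_pos: [0.5773, -0.0908, 0.0585]
orientation: [0.047, -3.141, -0.0]
ft_force: [0.1, -2.8, 3.7]
opening: 0.0004
grip_force: 1.9
```

Request:
jog_arm(series=[[-1,[0,0.004,0],0],[-1,[0,0.006,0],0],[-1,[0,0.006,0],0],[-1,[0,0.006,0],0],[-1,[0,0.006,0],0],[-1,[0,0.006,0],0],[-1,[0,0.006,0],0],[-1,[0,0.006,0],0],[-1,[0,0.006,0],0],[-1,[0,0.006,0],0],[-1,[0,0.006,0],0],[-1,[0,0.004,0],0]])

```text
t: 7.6
ee_pos: [0.5753, -0.0227, 0.0584]
orientation: [0.047, -3.141, -0.0]
ft_force: [0.3, -2.7, 3.3]
opening: 0.0004
grip_force: 1.9
```

Request:
jog_arm(series=[[-1,[0,0.004,0],0],[-1,[0,0.006,0],0],[-1,[0,0.006,0],0],[-1,[0,0.006,0],0],[-1,[0,0.006,0],0],[-1,[0,0.006,0],0],[-1,[0,0.006,0],0],[-1,[0,0.006,0],0],[-1,[0,0.006,0],0],[-1,[0,0.006,0],0],[-1,[0,0.006,0],0],[-1,[0,0.003,0],0]])

```text
t: 8.6
ee_pos: [0.5733, 0.0444, 0.0585]
orientation: [0.047, -3.141, -0.001]
ft_force: [-0.9, -3.5, 3.7]
opening: 0.0007
grip_force: 1.9
```

Run:
```python
from h import *
s,im,m,T=wrist();print(s["ee_pos"],s["ft_force"])
sc=r.read_camera("scene")
cv2.imwrite("pics/s5.png",cv2.resize(sc[160:280,290:430],None,fx=5,fy=5,interpolation=cv2.INTER_CUBIC))
```

```text
[0.57332314 0.04436689 0.05846909] [-0.90229081 -3.47476538  3.7054997 ]
```

View pics/s5.png

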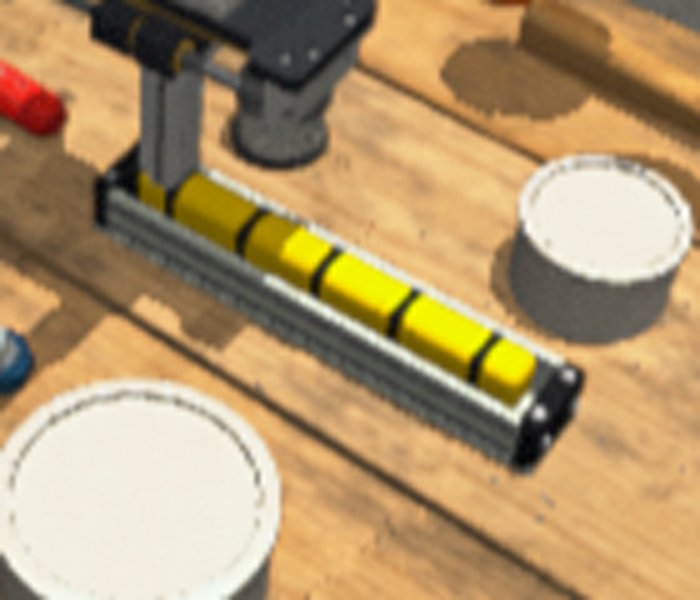

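The fingers now cover the last segment beside the spool, at about crop (165,185), and the bar is still down. Holding briefly, then lifting off.

Request:
jog_arm(series=[[-1,[0,0,0],0],[-1,[0,0,-0.002],0],[-1,[0,0,-0.003],0],[-1,[0,0,-0.006],0],[-1,[0,0,-0.012],0],[-1,[0,0,-0.02],0],[-1,[0,0,-0.03],0],[-1,[0,0,-0.03],0],[-1,[0,0,-0.03],0],[-1,[0,0,0],0],[-1,[0,0,0],0],[-1,[0,0,0],0]])

```text
t: 9.7
ee_pos: [0.5729, 0.0433, 0.1909]
orientation: [0.046, -3.14, 0.0]
ft_force: [-0.1, 0.5, 0.2]
opening: 0.0004
grip_force: 0.0
```

Run:
```python
from h import *
s,im,m,T=wrist();print(s["t"],s["ee_pos"],s["ft_force"])
r.read_camera("scene")
for n in("safety_edge","tin","spool"): print(n,[d["rect"] for d in r.find_in("scene",n)][:2])
print(r.sign_off())
```

```text
9.7 [0.57293863 0.04327037 0.19091212] [-0.06581205  0.53923601  0.15281803]
safety_edge [[307.3, 188.7, 409.8, 255.8]]
tin [[391.3, 193.3, 429.6, 229.0], [286.1, 235.1, 346.7, 300.9]]
spool [[333.7, 169.8, 356.3, 192.9]]
the job is handed in; nothing more can be done
None
```

I pressed the bar about 4.5 mm down at the tin end, slid along it to the spool end at about 3.5 N without letting it up, lifted off clear and handed the job in at about 10 s; in the final picture the safety edge, tin and spool looked unmoved (screwdriver and offcut not re-checked), and hand-in gave no verdict.

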